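# Open the hand pump's filler cap and prime the pump

### The job

Unscrew the filler cap of the hand pump (anticlockwise, by its cross bar, for a little over two turns until the thread lets go), lift it clear and stand it upright, open rim down, in the middle of the shallow tray. Then, with the filler open, prime the pump: press the lever fully down and let it come fully back up, at least three times, and leave it up. Do not pump while the cap is still on the pump, and do not knock over the oil bottle.

Things in the scene. Friction and masses are not known exactly. Their poses are not given: they have to be found in the camera images.
- cap_knob (a point): Centre of the plain upright knob on top of the loose aluminium filler cap, on the cap's axis: a cylinder 36 mm in diameter, free from 15 mm below to 12 mm above this point, to be gripped from above. Site z: the cap's axis, up. Site x: along the cross bar below.
- cap_bar (a point): Middle of the cap's steel cross bar, on the cap's axis, 22 mm below cap_knob. The round bar, 12 mm thick, runs along this point's x axis 81 mm out to each side and ends in 18 mm balls; either arm can be pushed sideways at 45 to 68 mm from the axis. 14 mm below the bar's centre line the ribbed skirt begins (63 mm in diameter, 52 mm tall).
- cap_rim (a point): Centre of the cap's open lower rim, on the axis 88 mm below cap_knob. The rim, 60 mm in diameter, is the flat foot on which the cap stands.
- cap: The whole cap, 0.25 to 0.5 kg, origin at cap_rim. Coarse right-hand thread: anticlockwise from above raises it 10 mm a turn with under 5 N at the bar; it stays where left. It lets go 2.2 to 2.4 turns from the start; turning on does no harm. Until then it lifts 2 mm and stops hard; afterwards it lifts straight off (75 mm clears the spindle).
- neck_top (a point): Top end of the smooth upright guide spindle (23 mm in diameter, 47 mm long) that stands on the filler neck of the fixed grey hand pump, 148 mm above the bench; below it the neck is 44 mm wide over its thread. The cap's hollow hub runs on the spindle. Site y points along the pump, away from the lever; z up.
- lever_grip (a point): Centre of the black rubber cross grip at the lever's end: a round bar 22 mm in diameter and 80 mm long along the pump's x axis, to be pressed down from above. At rest it is about 143 mm above the bench; fully down about 55 mm.
- lever_pivot (a point): Centre of the lever's hinge, 92 mm above the bench. The hinge axis is this point's x axis; the lever runs from here 150 mm toward the point's -y.
- pump_lever (a joint): Lever angle in rad: 0 = fully up (0.35 rad above level), grows as it is pressed, 0.6 = fully down on its stop (0.25 rad below level). A spring brings it back up; pressing needs about 4 N at the top and 11 N at the bottom, more once it is on its stop.
- tray_floor (a point): Centre of the inner floor of the fixed shallow square dark steel tray, 160 x 160 mm outside, 152 mm inside, floor 5 mm above the bench, rim 14 mm above the bench. x and y along its sides.
- oil_bottle_mid (a point): Centre (70 mm up) of a loose slim red oil bottle, 42 mm in diameter, 139 mm tall, standing on the bench near the pump; leave it standing.
Things that resemble listed ones, but are neither listed nor needed, are in the scene too. Leave any orange look-alike of the cap alone.

How it is judged:
By the outcome, as a careful person would: the job done as asked, in the order asked, and still so for the second after the job is handed in, with the robot touching nothing.
It also fails if it takes over 72 s, if anything falls off the work surface, if the arm or the gripper's body presses on something with over 40 N, if the wrist force passes 120 N, or if a joint passes its speed limit or range.

### The arm

A 6-joint arm with a two-finger parallel gripper is mounted at the origin on a cart in front of the work surface, level with it; the furniture and walls round the work are solid. World frame = base frame: x ahead of the robot, y to its left, z up, the work surface at z = 0. Lengths are in m, angles in rad, forces in N, time in s.
With the tool pointing down it reaches from about 0.375 to 0.9 m from the base axis. Payload 3.1 kg.
Tool frame: the origin (TCP) lies at the very end of the fingers, on their centre line; the grasp point (between the pads) lies 19 mm behind it; z points along the fingers, y is the line along which they close (so a half turn about z gives the same grasp; the last joint's range is limited). The gripper opens to 87 mm and grips with 3 to 60 N. Pads are 19 mm wide; open, the fingers measure 117 mm over their backs; the gripper's body (75 mm by 190 mm) begins 51 mm behind the grasp point.
Start: joints at [-1.323, 0.527, 1.433, -0, 1.181, -0.178], TCP at [0.259, -0.569, 0.195] pointing down, gripper open.
Joint ranges: [-3.08, 3.08], [-0.75, 2.2], [0.22, 2.44], [-1.43, 4.57], [0, 2.65], [-2.85, 2.85]. Speed limits (rad/s): [2.79, 2.79, 3.14, 3.14, 3.14, 3.14].

### API

Orientations are given as a unit quaternion [x, y, z, w].
In Python, from rig import status, viewer, robot gives the robot as it stands.
- The arm moves only by the tool arm_command, never from a script. Its arguments are lists of equal length, an entry for each row: "delta_rot": the turn, a rotation vector about the tool's x, y, z in degrees, a list of three; "delta_pos": the shift along the tool's x, y, z in m, a list of three; "gripper": the closure, from -1 (fully open) to 1 (shut). In form: {"delta_rot": [[rx, ry, rz], ...], "delta_pos": [[dx, dy, dz], ...], "gripper": [gripper, ...]}. A call has 1 to 12 rows; each row is the pose to reach, as a shift and turn from the pose commanded when the call began, along the tool's axes at that moment; what a row does not reach only later rows make up. A row lasts 1/12 s, in which the tool goes at most 41.7 mm and 7.16 degrees, less where a joint would pass 70% of its speed; a pose out of reach is approached as far as the arm can. A call with a gripper value outside its range is refused whole. The fingers move at their own pace and stop on an object; "grip_force" is the grip in N (left out, the last holds). Time passes only in rows, so rows that repeat a pose let the fingers close. It gives the time, the measured TCP pose, the force, the opening and the grip force at its end, in the units of the state.
- status.get_obs(): the state, without advancing time (a new reading comes with each control period).
- viewer.camera(name): name is "side" or "top"; returns a dict with "pixels" (384x512x3 uint8, blue, green, red), "fx", "fy", "cx", "cy" (pixels), "pose" (4x4, takes a point from camera to world coordinates). Camera axes: x right, y down, z forward; pixel columns grow to the right and rows downward; lengths in m; the calibration is good to about 2 mm. A picture is of the moment at which its call begins. There is no depth.
- robot.hand_in(): hands the job in; it is judged then, once.
The state is a dict: "time": time; "q": joint angles; "joint_velocities": joint speeds; "joint_torque": joint torques, N m; "position": TCP position; "tool_rot": TCP orientation; "ft_force": force on the tool from outside, world axes, zero at the start; "moment": the same for the moment, N m; "grip_width": finger opening in m; "grip_force": force on a finger pad.
Only numpy, scipy, OpenCV 4.12 (cv2) and the standard library are available. Lean on these libraries where they do the work, as an engineer would, in place of code of your own. Each camera call takes 0.05 s, during which the arm holds its last target. There are 200 camera calls.

## Working session

There is one attempt and no reset: what is moved stays moved. The work goes in short steps, Python scripts to look and compute and a tool call to move; the robot and the scene stay as the last step left them, time stands still between calls to the robot, and variables do not carry over. Pictures are saved under pics/ and viewed, at most 10 in all, crops included, and the job is handed in when it is done.

Besides the shell and the picture viewer there is one more tool, called after "Request:" as name(argument=value, ...), one argument or row to a line, values as JSON. arm_command: Moves the arm, as the interface text tells. Its arguments: {"type":"object","properties":{"delta_rot":{"type":"array","items":{"type":"array","items":{"type":"number"}}},"delta_pos":{"type":"array","items":{"type":"array","items":{"type":"number"}}},"gripper":{"type":"array","items":{"type":"number"}},"grip_force":{"type":"number"}},"required":["delta_rot","delta_pos","gripper"]}

```bash
mkdir -p pics; ls; python3 - <<'E'
from rig import status, viewer
import cv2,numpy as np
for n in("top","side"):
    c=viewer.camera(n); cv2.imwrite(f"pics/{n}0.png",c["pixels"]); print(n,c["fx"],c["fy"],c["cx"],c["cy"]); print(np.round(c["pose"],4).tolist())
    np.savez(f"{n}.npz",K=[c["fx"],c["fy"],c["cx"],c["cy"]],T=c["pose"])
o=status.get_obs(); print({k:np.round(v,3).tolist() for k,v in o.items()})
E
```

```text
pics
top 495.72943807047966 495.72943807047966 260.2713336352032 188.34627731608492
[[0.0296, -0.9989, 0.0357, 0.553], [-0.9993, -0.0305, -0.0238, 0.0381], [0.0249, -0.035, -0.9991, 1.2898], [0.0, 0.0, 0.0, 1.0]]
side 486.66058608391586 486.66058608391586 259.93689535372005 191.0562752341745
[[0.9967, -0.0421, 0.0689, 0.5361], [-0.0802, -0.618, 0.7821, -0.8894], [0.0096, -0.7851, -0.6193, 0.8345], [0.0, 0.0, 0.0, 1.0]]
{'time': 0.1, 'q': [-1.322, 0.528, 1.434, 0.0, 1.181, -0.179], 'joint_velocities': [-0.0, -0.003, -0.003, 0.0, 0.001, -0.001], 'joint_torque': [-0.0, -44.099, -17.715, 0.063, 0.053, -0.0], 'position': [0.259, -0.568, 0.194], 'tool_rot': [0.977, 0.212, -0.0, -0.001], 'ft_force': [0.021, 0.026, 1.152], 'moment': [0.019, -0.019, 0.05], 'grip_force': 0.0, 'grip_width': 0.087}
```

View pics/top0.png

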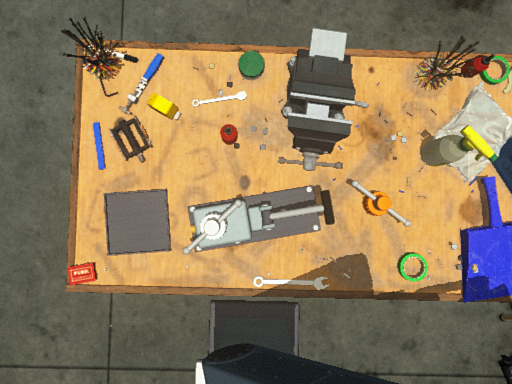

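View pics/side0.png

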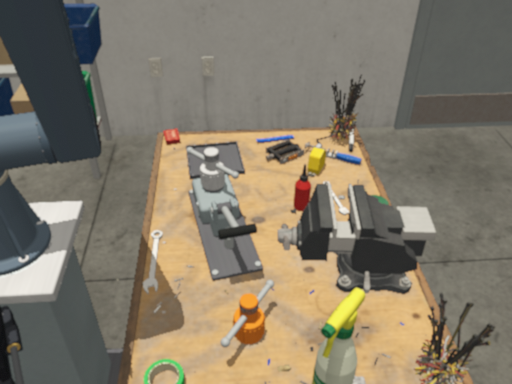

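The top view shows the pump at about (255,215), the cap knob near (212,227), the tray at (138,222), the bottle at (229,133) and the lever grip at (327,206). The orange look-alike is at (377,204). I'll zoom in on both views.

```bash
python3 - <<'E'
import cv2,numpy as np
a=cv2.imread("pics/top0.png")[175:275,95:345]; b=cv2.imread("pics/side0.png")[130:280,140:320]
cv2.imwrite("pics/tz.png",cv2.resize(a,None,fx=3.2,fy=3.2,interpolation=cv2.INTER_CUBIC))
cv2.imwrite("pics/sz.png",cv2.resize(b,None,fx=4,fy=4,interpolation=cv2.INTER_CUBIC))
E
```

```text
(no output)
```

View pics/tz.png

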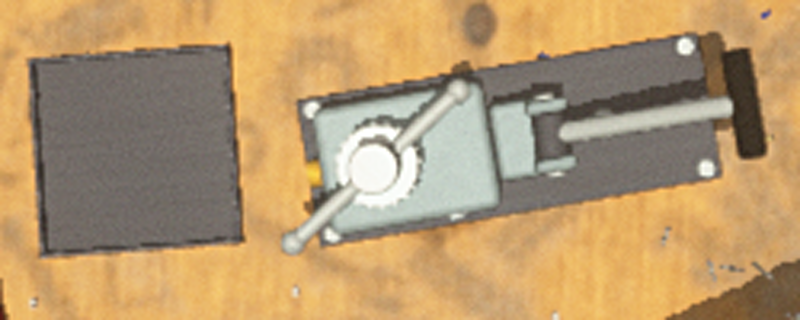

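View pics/sz.png

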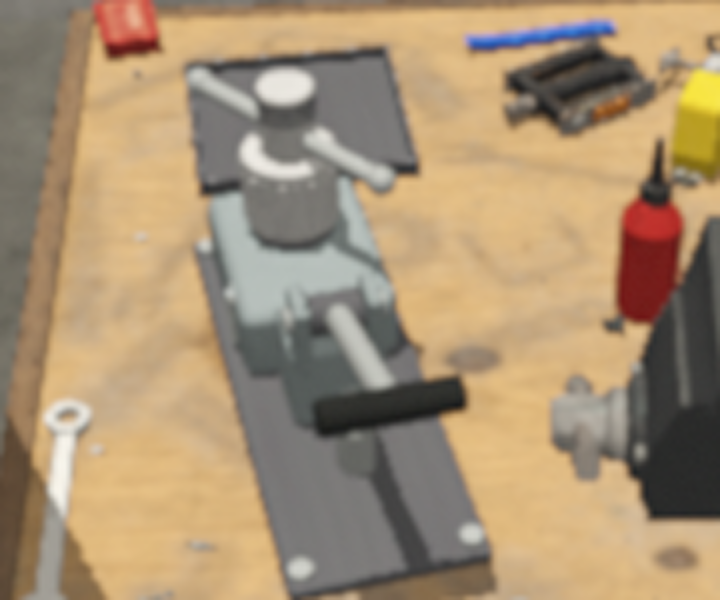

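The top crop has the knob top at (374,167), the balls at (292,243) and (459,90), the grip centre near (750,103), and all four tray corners. The side crop has the knob top at (286,87), the balls at (200,76) and (381,177), and the grip at (390,404).

```bash
cat > h.py <<'E'
import numpy as np
from scipy.optimize import least_squares
def ray(cam,p):
    d=np.load(cam+".npz"); K=d["K"];T=d["T"]
    v=T[:3,:3]@[(p[0]-K[2])/K[0],(p[1]-K[3])/K[1],1]; return T[:3,3],v/np.linalg.norm(v)
def tri(pt,ps):
    A=np.zeros((3,3));b=np.zeros(3)
    rs=[ray("top",pt),ray("side",ps)]
    for o,v in rs:
        P=np.eye(3)-np.outer(v,v);A+=P;b+=P@o
    X=np.linalg.solve(A,b); o,v=rs[0]; e=np.linalg.norm((np.eye(3)-np.outer(v,v))@(X-o))
    return X,2*e
def atz(cam,p,z):
    o,v=ray(cam,p); return o+v*(z-o[2])/v[2]
tc=lambda x,y:((x+.5)/3.2-.5+95,(y+.5)/3.2-.5+175)
sc=lambda x,y:((x+.5)/4-.5+140,(y+.5)/4-.5+130)
E
python3 - <<'E'
from h import *
for n,a,b in [("knobtop",(374,167),(286,87)),("ball1",(292,243),(200,76)),("ball2",(459,90),(381,177)),("grip",(750,103),(390,404)),
 ]:
    X,e=tri(tc(*a),sc(*b)); print(n,X.round(4),round(e,4))
t=np.array([atz("top",tc(*p),.014) for p in[(30,60),(230,45),(243,240),(43,255)]]);print("tray",t.round(3).tolist(),t.mean(0))
t=np.array([atz("side",sc(*p),.014) for p in[(188,65),(385,50),(416,170),(205,190)]]);print("tray",t.round(3).tolist(),t.mean(0))
print("plate",[atz("top",tc(*p),.01).round(3).tolist() for p in[(312,110),(685,46),(706,168),(332,233)]])
print("bottle",tri((229.5,133),(305,174.)), atz("top",(229,133),.13))
E
```

```text
knobtop [0.503  0.1187 0.1673] 0.0
ball1 [0.4458 0.1778 0.1391] 0.0007
ball2 [0.5588 0.0611 0.138 ] 0.0006
grip [ 0.5555 -0.1494  0.1468] 0.001
tray [[0.574, 0.406, 0.014], [0.59, 0.248, 0.014], [0.435, 0.232, 0.014], [0.419, 0.39, 0.014]] [0.50444204 0.31908159 0.014     ]
tray [[0.42, 0.386, 0.014], [0.572, 0.397, 0.014], [0.588, 0.237, 0.014], [0.438, 0.223, 0.014]] [0.5046543  0.31083988 0.014     ]
plate [[0.54, 0.181, 0.01], [0.601, -0.118, 0.01], [0.503, -0.138, 0.01], [0.442, 0.162, 0.01]]
bottle (array([0.73036533, 0.08691283, 0.10966168]), np.float64(0.010284783168195024)) [0.72218726 0.08770717 0.13      ]
```

```bash
cat >> h.py <<'E'
from scipy.spatial.transform import Rotation as Ro
from rig import status
def goal(x,y,z,psi):
    "delta from the measured pose to a tool-down pose with tool-x yaw psi (deg)"
    o=status.get_obs(); R=Ro.from_quat(o["tool_rot"]); G=Ro.from_euler("z",psi,degrees=True)*Ro.from_euler("x",180,degrees=True)
    ex=R.as_matrix()[:,0]
    print("t",round(o["time"],2),"pos",np.round(o["position"],4),"psi",np.degrees(np.arctan2(ex[1],ex[0])).round(1),"F",np.round(o["ft_force"],1),"w",round(o["grip_width"],4),"q",np.round(o["q"],2))
    print("dpos",np.round(R.inv().apply(np.array([x,y,z])-o["position"]),4),"drot",np.round((R.inv()*G).as_rotvec(degrees=True),2))
E
python3 - <<'E'
from h import *
goal(.503,.119,.26,10); goal(.503,.119,.2,10)
print("vise knob",tri((310,160),(290,236)), "vise jaw top",tri((303,115),(318,190)))
E
```

```text
t 0.1 pos [ 0.2586 -0.5682  0.1943] psi 24.5 F [0.  0.  1.2] w 0.0872 q [-1.32  0.53  1.43  0.    1.18 -0.18]
dpos [ 0.507  -0.5245 -0.0645] drot [-1.100e-01 -1.000e-02  1.446e+01]
t 0.1 pos [ 0.2586 -0.5682  0.1943] psi 24.5 F [0.  0.  1.2] w 0.0872 q [-1.32  0.53  1.43  0.    1.18 -0.18]
dpos [ 0.507  -0.5244 -0.0045] drot [-1.100e-01 -1.000e-02  1.446e+01]
vise knob (array([ 0.67102798, -0.11007702,  0.08629771]), np.float64(0.004113364386711492)) vise jaw top (array([ 0.74626432, -0.07751546,  0.18936191]), np.float64(0.02609838951407405))
```

Request:
arm_command(
  delta_rot=[
    [0,0,2],
    [0,0,4],
    [0,0,6],
    [0,0,8],
    [0,0,10],
    [0,0,12],
    [0,0,14],
    [0,0,14.5],
    [0,0,14.5],
    [0,0,14.5],
    [0,0,14.5],
    [0,0,14.5],
  ],
  delta_pos=[
    [0.005,-0.005,-0.035],
    [0.507,-0.5245,-0.0645],
    [0.507,-0.5245,-0.0645],
    [0.507,-0.5245,-0.0645],
    [0.507,-0.5245,-0.0645],
    [0.507,-0.5245,-0.0645],
    [0.507,-0.5245,-0.0645],
    [0.507,-0.5245,-0.0645],
    [0.507,-0.5245,-0.0645],
    [0.507,-0.5245,-0.0645],
    [0.507,-0.5245,-0.0645],
    [0.507,-0.5245,-0.0645],
  ],
  gripper=[-1,-1,-1,-1,-1,-1,-1,-1,-1,-1,-1,-1],
)

```text
time: 1.1
position: [0.4145, -0.1287, 0.2488]
tool_rot: [0.996, 0.086, -0.0, -0.0]
ft_force: [0.9, 0.1, -0.5]
grip_width: 0.0867
grip_force: 0.0
```

```bash
python3 -c "
from h import *
goal(.503,.119,.20,10)"
```

```text
t 1.1 pos [ 0.4145 -0.1287  0.2488] psi 9.9 F [ 0.9  0.1 -0.5] w 0.0867 q [-0.56  0.19  1.81  0.    1.13  0.84]
dpos [ 0.1298 -0.2287  0.0489] drot [-0.01  0.01 -0.08]
```

Request:
arm_command(
  delta_rot=[
    [0,0,0],
    [0,0,0],
    [0,0,0],
    [0,0,0],
    [0,0,0],
    [0,0,0],
    [0,0,0],
    [0,0,0],
    [0,0,0],
    [0,0,0],
  ],
  delta_pos=[
    [0.13,-0.2287,0.02],
    [0.13,-0.2287,0.02],
    [0.13,-0.2287,0.02],
    [0.13,-0.2287,0.02],
    [0.13,-0.2287,0.02],
    [0.13,-0.2287,0.02],
    [0.13,-0.2287,0.04],
    [0.13,-0.2287,0.05],
    [0.13,-0.2287,0.05],
    [0.13,-0.2287,0.05],
  ],
  gripper=[-1,-1,-1,-1,-1,-1,-1,-1,-1,-1],
)

```text
time: 1.93
position: [0.5018, 0.1162, 0.198]
tool_rot: [0.996, 0.087, -0.002, 0.0]
ft_force: [0.3, -0.4, 0.2]
grip_width: 0.087
grip_force: 0.0
```

```bash
python3 -c "
from h import *
goal(.5027,.119,.125,10)"
```

```text
t 1.93 pos [0.5018 0.1162 0.198 ] psi 9.9 F [ 0.3 -0.4  0.2] w 0.087 q [ 0.01  0.38  1.7  -0.    1.07  1.41]
dpos [ 0.0016 -0.0026  0.073 ] drot [ 0.    0.19 -0.06]
```

Request:
arm_command(
  delta_rot=[
    [0,0,0],
    [0,0,0],
    [0,0,0],
    [0,0,0],
    [0,0,-6],
    [0,0,-12],
    [0,0,-18],
    [0,0,-24],
    [0,0,-30],
    [0,0,-36],
  ],
  delta_pos=[
    [0.0016,-0.0026,0.02],
    [0.0016,-0.0026,0.04],
    [0.0016,-0.0026,0.06],
    [0.0016,-0.0026,0.073],
    [0.0016,-0.0026,0.073],
    [0.0016,-0.0026,0.073],
    [0.0016,-0.0026,0.073],
    [0.0016,-0.0026,0.073],
    [0.0016,-0.0026,0.073],
    [0.0016,-0.0026,0.073],
  ],
  gripper=[-1,-1,-1,-1,-1,-1,-1,-1,-1,-1],
)

```text
time: 2.77
position: [0.5048, 0.1179, 0.127]
tool_rot: [0.92, 0.391, 0.001, 0.0]
ft_force: [-0.4, 0.2, -0.1]
grip_width: 0.0869
grip_force: 0.0
```

```bash
python3 - <<'E'
from h import *
goal(.5027,.119,.125,46)
from rig import viewer
import cv2
b=viewer.camera("side")["pixels"][120:270,140:320]
cv2.imwrite("pics/s1.png",cv2.resize(b,None,fx=4,fy=4,interpolation=cv2.INTER_CUBIC))
E
```

```text
t 2.77 pos [0.5048 0.1179 0.127 ] psi 46.1 F [-0.4  0.2 -0.1] w 0.0869 q [ 0.01  0.48  1.77 -0.    0.89  0.78]
dpos [-0.0007 -0.0023  0.002 ] drot [ 0.07 -0.05  0.08]
```

View pics/s1.png

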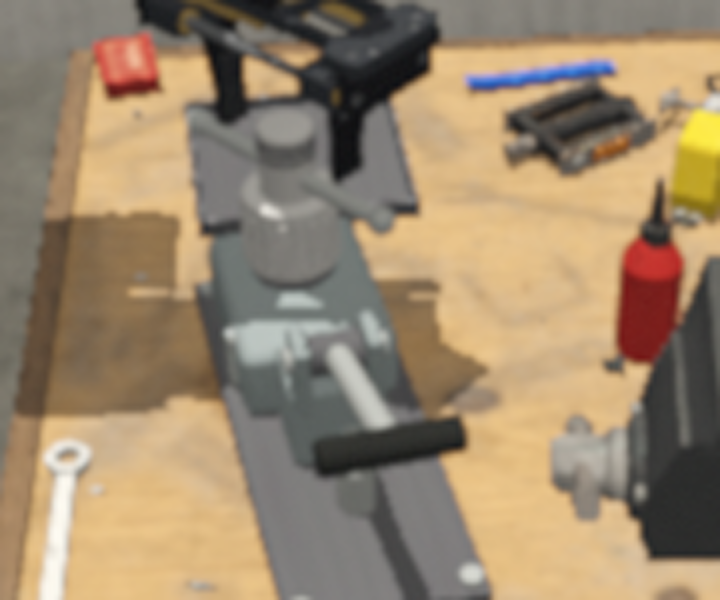

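The fingers end around (230,110) and (347,175), behind or above the bar, and the bar hasn't moved: its balls are still at (200,116) and (381,217). I'll compare that with where the TCP should project.

```bash
cat >> h.py <<'E'
def proj(cam,X):
    d=np.load(cam+".npz");K=d["K"];T=d["T"]; p=T[:3,:3].T@(np.array(X)-T[:3,3]); return np.array([K[0]*p[0]/p[2]+K[2],K[1]*p[1]/p[2]+K[3]])
E
python3 - <<'E'
from h import *
o=status.get_obs(); P=np.array(o["position"]);R=Ro.from_quat(o["tool_rot"]).as_matrix()
f=lambda X:((proj("side",X)-[140,120]+.5)*4-.5).round()
for s in(-.058,-.0435,0,.0435,.058): print(s,f(P+R[:,1]*s))
print("axis bar",f([.5027,.119,.136]),"axis top",f([.5027,.119,.169]))
E
```

```text
-0.058 [227. 148.]
-0.0435 [243. 156.]
0 [292. 181.]
0.0435 [344. 207.]
0.058 [361. 216.]
axis bar [288. 169.] axis top [285. 124.]
```

Request:
arm_command(
  delta_rot=[
    [0,0,7],
    [0,0,14],
    [0,0,21],
    [0,0,28],
    [0,0,35],
    [0,0,35],
    [0,0,35],
    [0,0,35],
  ],
  delta_pos=[
    [0,-0.001,0],
    [0,-0.001,0],
    [0,-0.001,0],
    [0,-0.001,0],
    [0,-0.001,0],
    [0,-0.001,0.007],
    [0,-0.001,0.015],
    [0,-0.001,0.015],
  ],
  gripper=[-1,-1,-1,-1,-1,-1,-1,-1],
)

```text
time: 3.48
position: [0.5024, 0.1197, 0.1096]
tool_rot: [0.995, 0.096, -0.001, -0.0]
ft_force: [-0.1, -0.3, -0.6]
grip_width: 0.087
grip_force: 0.0
```

```bash
python3 - <<'E'
from h import *
goal(.5027,.119,.112,46)
from rig import viewer
import cv2
b=viewer.camera("side")["pixels"][120:200,170:270]
cv2.imwrite("pics/s2.png",cv2.resize(b,None,fx=7,fy=7,interpolation=cv2.INTER_CUBIC))
E
```

```text
t 3.48 pos [0.5024 0.1197 0.1096] psi 11.0 F [-0.1 -0.3 -0.6] w 0.087 q [ 0.02  0.51  1.78 -0.    0.85  1.4 ]
dpos [ 0.0002  0.0007 -0.0024] drot [ -0.07   0.15 -35.02]
```

View pics/s2.png

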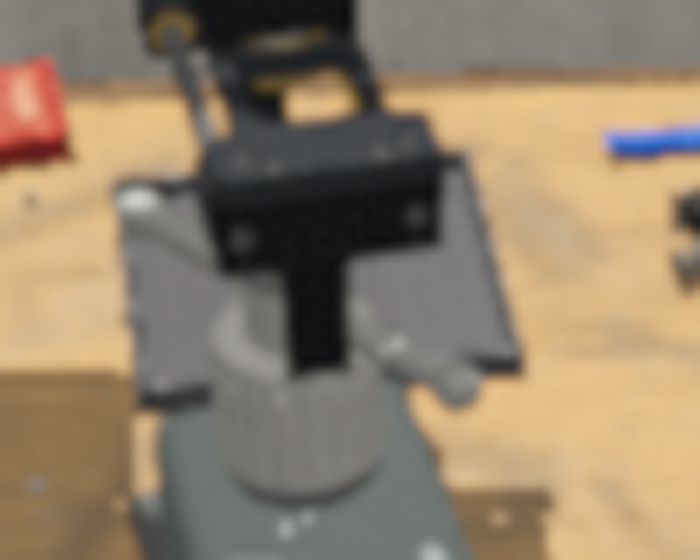

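The front finger's tip is now at (316,370), in front of the bar and lower than it. I'll sweep and read the force.

Request:
arm_command(
  delta_rot=[
    [0,0,-7],
    [0,0,-14],
    [0,0,-21],
    [0,0,-28],
    [0,0,-35],
    [0,0,-42],
    [0,0,-49],
    [0,0,-56],
  ],
  delta_pos=[
    [0,0,0],
    [0,0,0],
    [0,0,0],
    [0,0,0],
    [0,0,-0.0005],
    [0,0,-0.001],
    [0,0,-0.001],
    [0,0,-0.001],
  ],
  gripper=[-1,-1,-1,-1,-1,-1,-1,-1],
)

```text
time: 4.2
position: [0.5035, 0.1204, 0.1119]
tool_rot: [0.832, 0.554, -0.0, -0.0]
ft_force: [-0.0, 0.4, 0.3]
grip_width: 0.0871
grip_force: 1.2
```

```bash
python3 - <<'E'
from h import *
goal(.5027,.119,.112,67)
print(status.get_obs()["moment"])
from rig import viewer
import cv2
b=viewer.camera("side")["pixels"][120:200,170:270]
cv2.imwrite("pics/s3.png",cv2.resize(b,None,fx=7,fy=7,interpolation=cv2.INTER_CUBIC))
E
```

```text
t 4.2 pos [0.5035 0.1204 0.1119] psi 67.3 F [-0.   0.4  0.3] w 0.0871 q [0.02 0.51 1.78 0.   0.85 0.41]
dpos [-0.0016 -0.0002 -0.0001] drot [-0.01 -0.    0.33]
[-0.08817685 -0.00963735 -0.0810601 ]
```

View pics/s3.png

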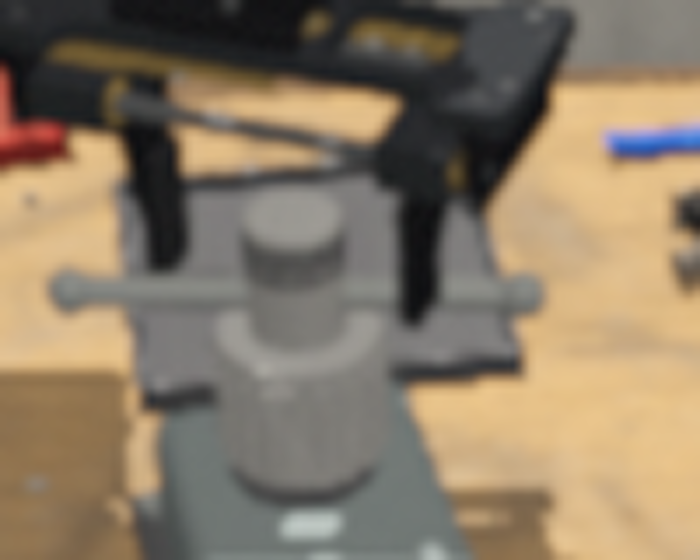

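The bar has turned and now lies along x, with its ends at (70,290) and (525,293), and both fingers are pushing on it. I'll continue.

Request:
arm_command(
  delta_rot=[
    [0,0,-7.1],
    [0,0,-14.2],
    [0,0,-21.3],
    [0,0,-28.4],
    [0,0,-35.5],
    [0,0,-42.6],
    [0,0,-49.7],
    [0,0,-56.8],
    [0,0,-63.9],
    [0,0,-71],
    [0,0,-78.1],
    [0,0,-85.2],
  ],
  delta_pos=[
    [-0.001,0,0],
    [-0.001,0,0],
    [-0.001,0,0],
    [-0.001,0,0],
    [-0.001,0,0],
    [-0.001,0,0],
    [-0.001,0,0],
    [-0.001,0,0],
    [-0.001,0,0],
    [-0.001,0,0],
    [-0.001,0,0],
    [-0.001,0,0],
  ],
  gripper=[-1,-1,-1,-1,-1,-1,-1,-1,-1,-1,-1,-1],
)

```text
time: 5.25
position: [0.5044, 0.1196, 0.1128]
tool_rot: [0.239, 0.971, 0.001, 0.001]
ft_force: [-0.8, -0.5, 7.0]
grip_width: 0.0869
grip_force: 3.1
```

Request:
arm_command(
  delta_rot=[
    [0,0,-7.1],
    [0,0,-14.2],
    [0,0,-21.3],
    [0,0,-28.4],
    [0,0,-35.5],
    [0,0,-42.6],
    [0,0,-49.7],
    [0,0,-56.8],
    [0,0,-63.9],
    [0,0,-71],
    [0,0,-78.1],
    [0,0,-85.2],
  ],
  delta_pos=[
    [0,0,0],
    [0,0,0],
    [0,0,-0.0005],
    [0,0,-0.0005],
    [0,0,-0.001],
    [0,0,-0.001],
    [0,0,-0.001],
    [0,0,-0.0015],
    [0,0,-0.0015],
    [0,0,-0.002],
    [0,0,-0.002],
    [0,0,-0.002],
  ],
  gripper=[-1,-1,-1,-1,-1,-1,-1,-1,-1,-1,-1,-1],
)

```text
time: 6.25
position: [0.5032, 0.1199, 0.1144]
tool_rot: [-0.481, 0.877, 0.0, 0.0]
ft_force: [0.7, 0.5, 3.0]
grip_width: 0.0873
grip_force: 1.4
```

```bash
python3 -c "
from h import *
goal(.5027,.119,.114,48)"
```

```text
t 6.25 pos [0.5032 0.1199 0.1144] psi -122.4 F [0.7 0.5 3. ] w 0.0873 q [ 0.02  0.5   1.78  0.    0.86 -2.56]
dpos [ 0.001  -0.      0.0004] drot [-7.0000e-02  1.0000e-02 -1.7045e+02]
```

Request:
arm_command(
  delta_rot=[
    [0,0,7.1],
    [0,0,14.2],
    [0,0,21.3],
    [0,0,28.4],
    [0,0,35.5],
    [0,0,42.6],
    [0,0,49.7],
    [0,0,56.8],
    [0,0,63.9],
    [0,0,71],
    [0,0,78.1],
    [0,0,85.2],
  ],
  delta_pos=[
    [0,0,0],
    [0,0,-0.01],
    [0,0,-0.02],
    [0,0,-0.03],
    [0,0,-0.03],
    [0,0,-0.03],
    [0,0,-0.03],
    [0,0,-0.03],
    [0,0,-0.03],
    [0,0,-0.03],
    [0,0,-0.03],
    [0,0,-0.03],
  ],
  gripper=[-1,-1,-1,-1,-1,-1,-1,-1,-1,-1,-1,-1],
)

```text
time: 7.25
position: [0.503, 0.1195, 0.1438]
tool_rot: [0.245, 0.97, -0.0, -0.0]
ft_force: [-0.5, 0.8, 0.4]
grip_width: 0.0872
grip_force: 0.0
```

Request:
arm_command(
  delta_rot=[
    [0,0,7.1],
    [0,0,14.2],
    [0,0,21.3],
    [0,0,28.4],
    [0,0,35.5],
    [0,0,42.6],
    [0,0,49.7],
    [0,0,56.8],
    [0,0,63.9],
    [0,0,71],
    [0,0,78.1],
    [0,0,85.2],
  ],
  delta_pos=[
    [0,0,0],
    [0,0,0],
    [0,0,0],
    [0,0,0],
    [0,0,0],
    [0,0,0],
    [0,0,0],
    [0,0,0],
    [0,0,0],
    [0,0,0],
    [0,0,0],
    [0,0,0],
  ],
  gripper=[-1,-1,-1,-1,-1,-1,-1,-1,-1,-1,-1,-1],
)

```text
time: 8.25
position: [0.503, 0.1195, 0.1437]
tool_rot: [0.836, 0.548, -0.0, -0.0]
ft_force: [-0.2, 0.2, 1.1]
grip_width: 0.0869
grip_force: 0.0
```

Request:
arm_command(
  delta_rot=[
    [0,0,7.1],
    [0,0,14.2],
    [0,0,21.3],
    [0,0,25],
    [0,0,25],
    [0,0,25],
    [0,0,18],
    [0,0,11],
    [0,0,4],
    [0,0,-3],
    [0,0,-10],
    [0,0,-17],
  ],
  delta_pos=[
    [0,0,0],
    [0,0,0],
    [0,0,0],
    [0,0,0.005],
    [0,0,0.018],
    [0,0,0.03],
    [0,0,0.03],
    [0,0,0.03],
    [0,0,0.03],
    [0,0,0.03],
    [0,0,0.03],
    [0,0,0.03],
  ],
  gripper=[-1,-1,-1,-1,-1,-1,-1,-1,-1,-1,-1,-1],
)

```text
time: 9.25
position: [0.5029, 0.1195, 0.1137]
tool_rot: [0.742, 0.67, -0.0, -0.0]
ft_force: [-0.8, 0.5, 0.8]
grip_width: 0.087
grip_force: 0.9
```

```bash
python3 -c "
from h import *
goal(.5027,.119,.114,237.7)"
```

```text
t 9.25 pos [0.5029 0.1195 0.1137] psi 84.2 F [-0.8  0.5  0.8] w 0.087 q [0.02 0.5  1.78 0.   0.86 0.12]
dpos [-0.0005 -0.0001 -0.0003] drot [-1.0000e-02 -5.0000e-02 -1.5353e+02]
```

Request:
arm_command(
  delta_rot=[
    [0,0,-7.1],
    [0,0,-14.2],
    [0,0,-21.3],
    [0,0,-28.4],
    [0,0,-35.5],
    [0,0,-42.6],
    [0,0,-49.7],
    [0,0,-56.8],
    [0,0,-63.9],
    [0,0,-71],
    [0,0,-78.1],
    [0,0,-85.2],
  ],
  delta_pos=[
    [0,0,0],
    [0,0,-0.0005],
    [0,0,-0.0005],
    [0,0,-0.001],
    [0,0,-0.001],
    [0,0,-0.001],
    [0,0,-0.0015],
    [0,0,-0.0015],
    [0,0,-0.002],
    [0,0,-0.002],
    [0,0,-0.002],
    [0,0,-0.002],
  ],
  gripper=[-1,-1,-1,-1,-1,-1,-1,-1,-1,-1,-1,-1],
)

```text
time: 10.25
position: [0.5031, 0.1194, 0.1159]
tool_rot: [0.093, 0.996, -0.0, -0.0]
ft_force: [-0.9, -1.3, 1.3]
grip_width: 0.0871
grip_force: 1.1
```

Request:
arm_command(
  delta_rot=[
    [0,0,-7.1],
    [0,0,-14.2],
    [0,0,-21.3],
    [0,0,-28.4],
    [0,0,-35.5],
    [0,0,-42.6],
    [0,0,-49.7],
    [0,0,-56.8],
    [0,0,-63.9],
    [0,0,-71],
    [0,0,-78.1],
  ],
  delta_pos=[
    [0,0,0],
    [0,0,-0.0005],
    [0,0,-0.0005],
    [0,0,-0.001],
    [0,0,-0.001],
    [0,0,-0.001],
    [0,0,-0.0015],
    [0,0,-0.0015],
    [0,0,-0.002],
    [0,0,-0.002],
    [0,0,-0.002],
  ],
  gripper=[-1,-1,-1,-1,-1,-1,-1,-1,-1,-1,-1],
)

```text
time: 11.17
position: [0.5032, 0.1195, 0.1179]
tool_rot: [-0.555, 0.832, -0.0, 0.0]
ft_force: [0.1, -0.4, 1.2]
grip_width: 0.0874
grip_force: 1.1
```

Request:
arm_command(
  delta_rot=[
    [0,0,7.1],
    [0,0,14.2],
    [0,0,21.3],
    [0,0,28.4],
    [0,0,35.5],
    [0,0,42.6],
    [0,0,49.7],
    [0,0,56.8],
    [0,0,63.9],
    [0,0,71],
    [0,0,78.1],
    [0,0,85.2],
  ],
  delta_pos=[
    [0,0,0],
    [0,0,-0.01],
    [0,0,-0.02],
    [0,0,-0.03],
    [0,0,-0.03],
    [0,0,-0.03],
    [0,0,-0.03],
    [0,0,-0.03],
    [0,0,-0.03],
    [0,0,-0.03],
    [0,0,-0.03],
    [0,0,-0.03],
  ],
  gripper=[-1,-1,-1,-1,-1,-1,-1,-1,-1,-1,-1,-1],
)

```text
time: 12.17
position: [0.503, 0.1195, 0.1478]
tool_rot: [0.16, 0.987, -0.0, -0.0]
ft_force: [-0.7, -0.2, 0.6]
grip_width: 0.0871
grip_force: 0.0
```

Request:
arm_command(
  delta_rot=[
    [0,0,7.1],
    [0,0,14.2],
    [0,0,21.3],
    [0,0,28.4],
    [0,0,35.5],
    [0,0,42.6],
    [0,0,49.7],
    [0,0,56.8],
    [0,0,63.9],
    [0,0,71],
    [0,0,78.1],
    [0,0,85.2],
  ],
  delta_pos=[
    [0,0,0],
    [0,0,0],
    [0,0,0],
    [0,0,0],
    [0,0,0],
    [0,0,0],
    [0,0,0],
    [0,0,0],
    [0,0,0],
    [0,0,0],
    [0,0,0],
    [0,0,0],
  ],
  gripper=[-1,-1,-1,-1,-1,-1,-1,-1,-1,-1,-1,-1],
)

```text
time: 13.17
position: [0.503, 0.1195, 0.1478]
tool_rot: [0.786, 0.618, -0.0, -0.0]
ft_force: [0.6, 0.1, 0.9]
grip_width: 0.0874
grip_force: 0.0
```

Request:
arm_command(
  delta_rot=[
    [0,0,7.1],
    [0,0,14.2],
    [0,0,21.3],
    [0,0,25],
    [0,0,25],
    [0,0,25],
    [0,0,18],
    [0,0,11],
    [0,0,4],
    [0,0,-3],
    [0,0,-10],
    [0,0,-17],
  ],
  delta_pos=[
    [0,0,0],
    [0,0,0],
    [0,0,0],
    [0,0,0.005],
    [0,0,0.018],
    [0,0,0.03],
    [0,0,0.03],
    [0,0,0.03],
    [0,0,0.03],
    [0,0,0.03],
    [0,0,0.03],
    [0,0,0.03],
  ],
  gripper=[-1,-1,-1,-1,-1,-1,-1,-1,-1,-1,-1,-1],
)

```text
time: 14.17
position: [0.5028, 0.1195, 0.1177]
tool_rot: [0.682, 0.732, -0.0, -0.0]
ft_force: [-0.3, 0.7, 1.1]
grip_width: 0.0869
grip_force: 1.0
```

```bash
python3 -c "
from h import *
goal(.5027,.119,.118,245)"
```

```text
t 14.17 pos [0.5028 0.1195 0.1177] psi 94.1 F [-0.3  0.7  1.1] w 0.0869 q [ 0.02  0.5   1.78  0.    0.87 -0.05]
dpos [-0.0005 -0.0002 -0.0003] drot [-1.0000e-02 -6.0000e-02 -1.5093e+02]
```

Request:
arm_command(
  delta_rot=[
    [0,0,-7.1],
    [0,0,-14.2],
    [0,0,-21.3],
    [0,0,-28.4],
    [0,0,-35.5],
    [0,0,-42.6],
    [0,0,-49.7],
    [0,0,-56.8],
    [0,0,-63.9],
    [0,0,-71],
    [0,0,-78.1],
    [0,0,-85.2],
  ],
  delta_pos=[
    [0,0,0],
    [0,0,-0.0005],
    [0,0,-0.0005],
    [0,0,-0.001],
    [0,0,-0.001],
    [0,0,-0.001],
    [0,0,-0.0015],
    [0,0,-0.0015],
    [0,0,-0.002],
    [0,0,-0.002],
    [0,0,-0.0025],
    [0,0,-0.0025],
  ],
  gripper=[-1,-1,-1,-1,-1,-1,-1,-1,-1,-1,-1,-1],
)

```text
time: 15.17
position: [0.5031, 0.1195, 0.1203]
tool_rot: [0.006, 1.0, 0.0, -0.0]
ft_force: [0.1, 0.3, -1.3]
grip_width: 0.0871
grip_force: 0.8
```

Request:
arm_command(
  delta_rot=[
    [0,0,-7.1],
    [0,0,-14.2],
    [0,0,-21.3],
    [0,0,-28.4],
    [0,0,-35.5],
    [0,0,-42.6],
    [0,0,-49.7],
    [0,0,-56.8],
    [0,0,-63.9],
  ],
  delta_pos=[
    [0,0,0],
    [0,0,-0.0005],
    [0,0,-0.0005],
    [0,0,-0.001],
    [0,0,-0.001],
    [0,0,-0.001],
    [0,0,-0.0015],
    [0,0,-0.0015],
    [0,0,-0.002],
  ],
  gripper=[-1,-1,-1,-1,-1,-1,-1,-1,-1],
)

```text
time: 15.92
position: [0.5029, 0.1195, 0.1222]
tool_rot: [-0.524, 0.852, 0.0, -0.0]
ft_force: [-0.4, 0.2, -1.7]
grip_width: 0.0869
grip_force: 0.5
```

Request:
arm_command(
  delta_rot=[
    [0,0,7.1],
    [0,0,14.2],
    [0,0,21.3],
    [0,0,28.4],
    [0,0,35.5],
    [0,0,42.6],
    [0,0,49.7],
    [0,0,56.8],
    [0,0,63.9],
    [0,0,71],
    [0,0,78.1],
    [0,0,85.2],
  ],
  delta_pos=[
    [0,0,0],
    [0,0,-0.01],
    [0,0,-0.02],
    [0,0,-0.032],
    [0,0,-0.032],
    [0,0,-0.032],
    [0,0,-0.032],
    [0,0,-0.032],
    [0,0,-0.032],
    [0,0,-0.032],
    [0,0,-0.032],
    [0,0,-0.032],
  ],
  gripper=[-1,-1,-1,-1,-1,-1,-1,-1,-1,-1,-1,-1],
)

```text
time: 16.92
position: [0.503, 0.1195, 0.1542]
tool_rot: [0.197, 0.98, -0.0, -0.0]
ft_force: [0.6, 0.6, 0.2]
grip_width: 0.087
grip_force: 0.0
```

Request:
arm_command(
  delta_rot=[
    [0,0,7.1],
    [0,0,14.2],
    [0,0,21.3],
    [0,0,28.4],
    [0,0,35.5],
    [0,0,42.6],
    [0,0,49.7],
    [0,0,56.8],
    [0,0,63.9],
    [0,0,71],
    [0,0,78.1],
    [0,0,85.2],
  ],
  delta_pos=[
    [0,0,0],
    [0,0,0],
    [0,0,0],
    [0,0,0],
    [0,0,0],
    [0,0,0],
    [0,0,0],
    [0,0,0],
    [0,0,0],
    [0,0,0],
    [0,0,0],
    [0,0,0],
  ],
  gripper=[-1,-1,-1,-1,-1,-1,-1,-1,-1,-1,-1,-1],
)

```text
time: 17.92
position: [0.503, 0.1195, 0.1543]
tool_rot: [0.809, 0.588, -0.0, -0.0]
ft_force: [0.4, -0.2, 0.1]
grip_width: 0.0868
grip_force: 0.0
```

Request:
arm_command(
  delta_rot=[
    [0,0,7.1],
    [0,0,14.2],
    [0,0,21.3],
    [0,0,25],
    [0,0,25],
    [0,0,25],
    [0,0,18],
    [0,0,11],
    [0,0,4],
    [0,0,-3],
    [0,0,-10],
    [0,0,-17],
  ],
  delta_pos=[
    [0,0,0],
    [0,0,0],
    [0,0,0],
    [0,0,0.005],
    [0,0,0.018],
    [0,0,0.03],
    [0,0,0.03],
    [0,0,0.03],
    [0,0,0.03],
    [0,0,0.03],
    [0,0,0.03],
    [0,0,0.03],
  ],
  gripper=[-1,-1,-1,-1,-1,-1,-1,-1,-1,-1,-1,-1],
)

```text
time: 18.92
position: [0.5028, 0.1195, 0.1242]
tool_rot: [0.709, 0.706, -0.0, -0.0]
ft_force: [0.0, 0.4, 0.2]
grip_width: 0.0867
grip_force: 0.9
```

```bash
python3 -c "
from h import *
goal(.5027,.119,.124,245)"
```

```text
t 18.92 pos [0.5028 0.1195 0.1242] psi 89.8 F [0.  0.4 0.2] w 0.0867 q [0.02 0.49 1.77 0.   0.88 0.02]
dpos [-0.0005 -0.0001  0.0002] drot [-0.0000e+00 -7.0000e-02 -1.5523e+02]
```

Request:
arm_command(
  delta_rot=[
    [0,0,-7.1],
    [0,0,-14.2],
    [0,0,-21.3],
    [0,0,-28.4],
    [0,0,-35.5],
    [0,0,-42.6],
    [0,0,-49.7],
    [0,0,-56.8],
    [0,0,-63.9],
    [0,0,-71],
    [0,0,-78.1],
    [0,0,-85.2],
  ],
  delta_pos=[
    [0,0,0],
    [0,0,-0.0005],
    [0,0,-0.0005],
    [0,0,-0.001],
    [0,0,-0.001],
    [0,0,-0.001],
    [0,0,-0.0015],
    [0,0,-0.0015],
    [0,0,-0.002],
    [0,0,-0.002],
    [0,0,-0.0025],
    [0,0,-0.0025],
  ],
  gripper=[-1,-1,-1,-1,-1,-1,-1,-1,-1,-1,-1,-1],
)

```text
time: 19.92
position: [0.5029, 0.1194, 0.1267]
tool_rot: [0.044, 0.999, -0.0, -0.0]
ft_force: [0.5, -1.8, 0.9]
grip_width: 0.087
grip_force: 0.8
```

Request:
arm_command(
  delta_rot=[
    [0,0,-7.1],
    [0,0,-14.2],
    [0,0,-21.3],
    [0,0,-28.4],
    [0,0,-35.5],
    [0,0,-42.6],
    [0,0,-49.7],
    [0,0,-56.8],
    [0,0,-63.9],
    [0,0,-71],
  ],
  delta_pos=[
    [0,0,0],
    [0,0,-0.0005],
    [0,0,-0.0005],
    [0,0,-0.001],
    [0,0,-0.001],
    [0,0,-0.001],
    [0,0,-0.0015],
    [0,0,-0.0015],
    [0,0,-0.002],
    [0,0,-0.002],
  ],
  gripper=[-1,-1,-1,-1,-1,-1,-1,-1,-1,-1],
)

```text
time: 20.75
position: [0.5032, 0.1194, 0.1288]
tool_rot: [-0.545, 0.839, -0.0, -0.0]
ft_force: [0.0, 0.3, 0.3]
grip_width: 0.0869
grip_force: 0.8
```

Request:
arm_command(
  delta_rot=[
    [0,0,7.1],
    [0,0,14.2],
    [0,0,21.3],
    [0,0,28.4],
    [0,0,35.5],
    [0,0,42.6],
    [0,0,49.7],
    [0,0,56.8],
    [0,0,63.9],
    [0,0,71],
    [0,0,78.1],
    [0,0,85.2],
  ],
  delta_pos=[
    [0,0,0],
    [0,0,-0.01],
    [0,0,-0.02],
    [0,0,-0.032],
    [0,0,-0.032],
    [0,0,-0.032],
    [0,0,-0.032],
    [0,0,-0.032],
    [0,0,-0.032],
    [0,0,-0.032],
    [0,0,-0.032],
    [0,0,-0.032],
  ],
  gripper=[-1,-1,-1,-1,-1,-1,-1,-1,-1,-1,-1,-1],
)

```text
time: 21.75
position: [0.503, 0.1195, 0.1608]
tool_rot: [0.173, 0.985, -0.0, -0.0]
ft_force: [-0.6, -0.7, -0.0]
grip_width: 0.0874
grip_force: 0.0
```

Request:
arm_command(
  delta_rot=[
    [0,0,7.1],
    [0,0,14.2],
    [0,0,21.3],
    [0,0,28.4],
    [0,0,35.5],
    [0,0,42.6],
    [0,0,49.7],
    [0,0,56.8],
    [0,0,63.9],
    [0,0,71],
    [0,0,78.1],
    [0,0,85.2],
  ],
  delta_pos=[
    [0,0,0],
    [0,0,0],
    [0,0,0],
    [0,0,0],
    [0,0,0],
    [0,0,0],
    [0,0,0],
    [0,0,0],
    [0,0,0],
    [0,0,0],
    [0,0,0],
    [0,0,0],
  ],
  gripper=[-1,-1,-1,-1,-1,-1,-1,-1,-1,-1,-1,-1],
)

```text
time: 22.75
position: [0.503, 0.1195, 0.1607]
tool_rot: [0.794, 0.608, -0.0, -0.0]
ft_force: [0.4, -0.7, 0.9]
grip_width: 0.0872
grip_force: 0.0
```

Request:
arm_command(
  delta_rot=[
    [0,0,7.1],
    [0,0,14.2],
    [0,0,21.3],
    [0,0,25],
    [0,0,25],
    [0,0,25],
    [0,0,18],
    [0,0,11],
    [0,0,4],
    [0,0,-3],
    [0,0,-10],
    [0,0,-17],
  ],
  delta_pos=[
    [0,0,0],
    [0,0,0],
    [0,0,0],
    [0,0,0.005],
    [0,0,0.018],
    [0,0,0.03],
    [0,0,0.03],
    [0,0,0.03],
    [0,0,0.03],
    [0,0,0.03],
    [0,0,0.03],
    [0,0,0.03],
  ],
  gripper=[-1,-1,-1,-1,-1,-1,-1,-1,-1,-1,-1,-1],
)

```text
time: 23.75
position: [0.5027, 0.1194, 0.1307]
tool_rot: [0.691, 0.723, -0.0, -0.0]
ft_force: [-0.9, 0.0, 0.6]
grip_width: 0.0869
grip_force: 1.0
```

```bash
python3 -c "
from h import *
goal(.5027,.119,.124,245)"
```

```text
t 23.75 pos [0.5027 0.1194 0.1307] psi 92.6 F [-0.9  0.   0.6] w 0.0869 q [ 0.02  0.48  1.77 -0.    0.9  -0.03]
dpos [-0.0004 -0.0001  0.0067] drot [-2.0000e-02 -7.0000e-02 -1.5243e+02]
```

Request:
arm_command(
  delta_rot=[
    [0,0,-7.1],
    [0,0,-14.2],
    [0,0,-21.3],
    [0,0,-28.4],
    [0,0,-35.5],
    [0,0,-42.6],
    [0,0,-49.7],
    [0,0,-56.8],
    [0,0,-63.9],
    [0,0,-71],
    [0,0,-78.1],
    [0,0,-85.2],
  ],
  delta_pos=[
    [0,0,0],
    [0,0,-0.0005],
    [0,0,-0.0005],
    [0,0,-0.001],
    [0,0,-0.001],
    [0,0,-0.001],
    [0,0,-0.0015],
    [0,0,-0.0015],
    [0,0,-0.002],
    [0,0,-0.002],
    [0,0,-0.002],
    [0,0,-0.002],
  ],
  gripper=[-1,-1,-1,-1,-1,-1,-1,-1,-1,-1,-1,-1],
)

```text
time: 24.75
position: [0.5035, 0.1194, 0.133]
tool_rot: [0.019, 1.0, -0.0, 0.0]
ft_force: [-0.1, 0.4, 2.5]
grip_width: 0.0865
grip_force: 1.2
```

Request:
arm_command(
  delta_rot=[
    [0,0,-7.1],
    [0,0,-14.2],
    [0,0,-21.3],
    [0,0,-28.4],
    [0,0,-35.5],
    [0,0,-42.6],
    [0,0,-42.6],
  ],
  delta_pos=[
    [0,0,0],
    [0,0,0],
    [0,0,0],
    [0,0,0],
    [0,0,0],
    [0,0,0],
    [0,0,0],
  ],
  gripper=[-1,-1,-1,-1,-1,-1,-1],
)

```text
time: 25.33
position: [0.5035, 0.1195, 0.1331]
tool_rot: [-0.344, 0.939, -0.0, 0.0]
ft_force: [0.1, 0.5, 0.0]
grip_width: 0.0869
grip_force: 0.0
```

```bash
python3 - <<'E'
from h import *
goal(.5027,.119,.168,148)
from rig import viewer
import cv2
b=viewer.camera("side")["pixels"][110:200,160:270]
cv2.imwrite("pics/s4.png",cv2.resize(b,None,fx=6,fy=6,interpolation=cv2.INTER_CUBIC))
E
```

```text
t 25.33 pos [0.5035 0.1195 0.1331] psi -139.8 F [0.1 0.5 0. ] w 0.0869 q [ 0.02  0.47  1.76 -0.    0.9  -2.26]
dpos [ 0.0009  0.0001 -0.0349] drot [-0.000e+00  5.000e-02  7.218e+01]
```

View pics/s4.png

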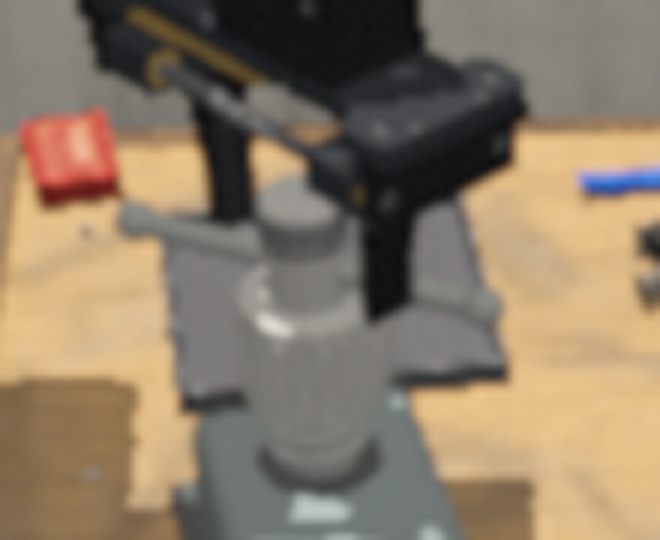

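The cap is up with the neck visible below it, and the bar's ends are at (135,218) and (490,305), about -32°, as computed. Next I'll turn the hand square to the bar and grip the knob.

Request:
arm_command(
  delta_rot=[
    [0,0,7],
    [0,0,14],
    [0,0,21],
    [0,0,28],
    [0,0,35],
    [0,0,42],
    [0,0,49],
    [0,0,56],
    [0,0,63],
    [0,0,70],
    [0,0,72],
    [0,0,72],
  ],
  delta_pos=[
    [0,0,-0.003],
    [0,0,-0.008],
    [0,0,-0.015],
    [0,0,-0.022],
    [0,0,-0.03],
    [0.0005,0,-0.035],
    [0.0005,0,-0.035],
    [0.0005,0,-0.035],
    [0.0005,0,-0.035],
    [0.0005,0,-0.035],
    [0.0005,0,-0.035],
    [0.0005,0,-0.035],
  ],
  gripper=[-1,-1,-1,-1,-1,-1,-1,-1,-1,-0.3,0,0.2],
  grip_force=40,
)

```text
time: 26.38
position: [0.5024, 0.1192, 0.1676]
tool_rot: [0.276, 0.961, -0.0, -0.0]
ft_force: [0.6, 0.2, 0.2]
grip_width: 0.0742
grip_force: 0.0
```

Request:
arm_command(
  delta_rot=[
    [0,0,0],
    [0,0,0],
    [0,0,0],
    [0,0,0],
    [0,0,0],
    [0,0,0],
  ],
  delta_pos=[
    [0,0,0],
    [0,0,0],
    [0,0,0],
    [0,0,0],
    [0,0,0],
    [0,0,0],
  ],
  gripper=[1,1,1,1,1,1],
  grip_force=40,
)

```text
time: 26.88
position: [0.5027, 0.1192, 0.1678]
tool_rot: [0.274, 0.962, -0.0, 0.0]
ft_force: [0.0, 0.5, -0.0]
grip_width: 0.0351
grip_force: 0.0
```

Request:
arm_command(
  delta_rot=[
    [0,0,0],
    [0,0,0],
    [0,0,0],
  ],
  delta_pos=[
    [0,0,0],
    [0,0,0],
    [0,0,0],
  ],
  gripper=[1,1,1],
  grip_force=40,
)

```text
time: 27.13
position: [0.5036, 0.1201, 0.168]
tool_rot: [0.275, 0.961, 0.001, 0.001]
ft_force: [3.2, 7.0, -1.3]
grip_width: 0.0148
grip_force: 3.7
```

```bash
python3 - <<'E'
from h import *
goal(.5027,.119,.168,148)
print(status.get_obs()["grip_force"])
from rig import viewer
import cv2
b=viewer.camera("side")["pixels"][110:200,160:270]
cv2.imwrite("pics/s5.png",cv2.resize(b,None,fx=6,fy=6,interpolation=cv2.INTER_CUBIC))
E
```

```text
t 27.13 pos [0.5036 0.1201 0.168 ] psi 148.1 F [ 3.2  7.  -1.3] w 0.0148 q [ 0.02  0.42  1.73  0.    0.99 -1.  ]
dpos [ 0.0002 -0.0015  0.    ] drot [0.17 0.04 0.09]
3.650030717253685
```

View pics/s5.png

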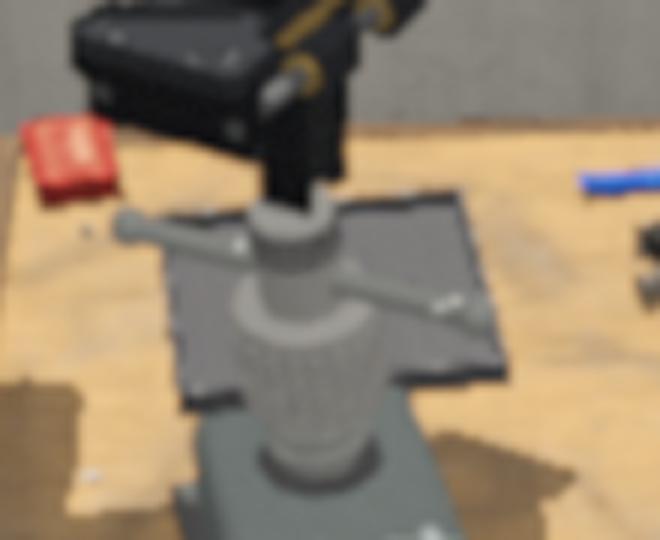

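The grip missed. The finger tips closed at (290,205), over the knob top at (292,225), so the real tips sit about 20 mm above the reported TCP. I'll open, go lower and grip again.

Request:
arm_command(
  delta_rot=[
    [0,0,0],
    [0,0,0],
    [0,0,0],
    [0,0,0],
    [0,0,0],
    [0,0,0],
    [0,0,0],
    [0,0,0],
    [0,0,0],
    [0,0,0],
    [0,0,0],
    [0,0,0],
  ],
  delta_pos=[
    [0,0,-0.008],
    [0,0,-0.008],
    [0,0,-0.008],
    [0,0,-0.008],
    [0,0,-0.008],
    [0,0,-0.008],
    [0,0,-0.008],
    [0,0,0.005],
    [0,0,0.015],
    [0,0,0.024],
    [0,0,0.024],
    [0,0,0.024],
  ],
  gripper=[-0.7,-0.7,-0.7,-0.7,-0.7,-0.7,-0.7,-0.7,-0.7,-0.7,0.3,1],
  grip_force=40,
)

```text
time: 28.18
position: [0.502, 0.1192, 0.143]
tool_rot: [0.274, 0.962, -0.0, -0.001]
ft_force: [-0.2, 0.9, 0.6]
grip_width: 0.0657
grip_force: 0.0
```

Request:
arm_command(
  delta_rot=[
    [0,0,0],
    [0,0,0],
    [0,0,0],
    [0,0,0],
    [0,0,0],
    [0,0,0],
  ],
  delta_pos=[
    [0,0,0],
    [0,0,0],
    [0,0,0],
    [0,0,0],
    [0,0,0],
    [0,0,0],
  ],
  gripper=[1,1,1,1,1,1],
  grip_force=40,
)

```text
time: 28.68
position: [0.5031, 0.1194, 0.1442]
tool_rot: [0.274, 0.962, 0.0, 0.0]
ft_force: [-0.1, 0.2, 1.6]
grip_width: 0.035
grip_force: 40.0
```

```bash
python3 - <<'E'
from h import *
goal(.5027,.119,.25,148)
print(status.get_obs()["grip_force"])
E
```

```text
t 28.68 pos [0.5031 0.1194 0.1442] psi 148.1 F [-0.1  0.2  1.6] w 0.035 q [ 0.02  0.46  1.76  0.    0.93 -1.  ]
dpos [ 0.     -0.0004 -0.1058] drot [0.04 0.04 0.14]
39.96087772131432
```

Request:
arm_command(
  delta_rot=[
    [0,0,0],
    [0,0,0],
    [0,0,0],
  ],
  delta_pos=[
    [0,0,-0.002],
    [0,0,-0.004],
    [0,0,-0.006],
  ],
  gripper=[1,1,1],
)

```text
time: 28.93
position: [0.5021, 0.1192, 0.1495]
tool_rot: [0.274, 0.962, -0.0, -0.001]
ft_force: [-0.2, -0.7, -3.9]
grip_width: 0.0348
grip_force: 40.0
```

Request:
arm_command(
  delta_rot=[
    [0,0,0],
    [0,0,0],
    [0,0,0],
    [0,0,0],
    [0,0,0],
    [0,0,0],
    [0,0,0],
    [0,0,0],
    [0,0,0],
    [0,0,0],
    [0,0,0],
    [0,0,0],
  ],
  delta_pos=[
    [0,0,-0.025],
    [0,0,-0.05],
    [0,0,-0.072],
    [0.005,0.008,-0.075],
    [0.02,0.033,-0.075],
    [0.038,0.062,-0.075],
    [0.056,0.091,-0.075],
    [0.074,0.12,-0.075],
    [0.09,0.147,-0.07],
    [0.1,0.163,-0.055],
    [0.1034,0.1683,-0.03],
    [0.1034,0.1683,0],
  ],
  gripper=[1,1,1,1,1,1,1,1,1,1,1,1],
)

```text
time: 29.93
position: [0.5038, 0.3203, 0.1492]
tool_rot: [0.273, 0.962, 0.002, 0.001]
ft_force: [0.6, 0.6, -4.2]
grip_width: 0.0353
grip_force: 40.0
```

```bash
python3 - <<'E'
from h import *
goal(.5045,.317,.07,148)
print(status.get_obs()["grip_force"])
from rig import viewer
import cv2
b=viewer.camera("side")["pixels"]
cv2.imwrite("pics/s6.png",b)
E
```

```text
t 29.93 pos [0.5038 0.3203 0.1492] psi 148.3 F [ 0.6  0.6 -4.2] w 0.0353 q [ 0.38  0.54  1.55  0.    1.04 -0.64]
dpos [-0.0022 -0.0028  0.0792] drot [0.21 0.08 0.33]
39.956045660655946
```

Request:
arm_command(
  delta_rot=[
    [0,0,0],
    [0,0,0],
    [0,0,0],
    [0,0,0],
    [0,0,0],
  ],
  delta_pos=[
    [-0.001,-0.0015,0.025],
    [-0.001,-0.0015,0.05],
    [-0.001,-0.0015,0.07],
    [-0.001,-0.0015,0.08],
    [-0.001,-0.0015,0.085],
  ],
  gripper=[1,1,1,1,1],
)

```text
time: 30.4
position: [0.5019, 0.3145, 0.0627]
tool_rot: [0.274, 0.962, -0.001, -0.002]
ft_force: [-0.4, -0.4, -3.2]
grip_width: 0.0349
grip_force: 40.0
```

```bash
python3 - <<'E'
from h import *
goal(.5045,.317,.055,148)
E
```

```text
t 30.4 pos [0.5019 0.3145 0.0627] psi 148.1 F [-0.4 -0.4 -3.2] w 0.0349 q [ 0.37  0.66  1.62  0.    0.86 -0.64]
dpos [-0.0009  0.0035  0.0077] drot [-0.22 -0.17  0.14]
```

Request:
arm_command(
  delta_rot=[
    [0,0,0],
    [0,0,0],
    [0,0,0],
    [0,0,0],
  ],
  delta_pos=[
    [0,0.001,0.002],
    [0,0.001,0.004],
    [0,0.001,0.006],
    [0,0.001,0.006],
  ],
  gripper=[1,1,1,1],
)

```text
time: 30.73
position: [0.5049, 0.3161, 0.0597]
tool_rot: [0.274, 0.962, 0.001, 0.001]
ft_force: [-0.6, -0.4, -3.5]
grip_width: 0.0346
grip_force: 40.0
```

Request:
arm_command(
  delta_rot=[
    [0,0,0],
    [0,0,0],
  ],
  delta_pos=[
    [0,0,0.001],
    [0,0,0.002],
  ],
  gripper=[1,1],
)

```text
time: 30.9
position: [0.5048, 0.316, 0.0576]
tool_rot: [0.274, 0.962, 0.0, 0.001]
ft_force: [-0.4, 0.2, -4.4]
grip_width: 0.0345
grip_force: 40.0
```

Request:
arm_command(
  delta_rot=[
    [0,0,0],
    [0,0,0],
  ],
  delta_pos=[
    [0,0,0.0015],
    [0,0,0.003],
  ],
  gripper=[1,1],
)

```text
time: 31.07
position: [0.5044, 0.3159, 0.0541]
tool_rot: [0.274, 0.962, 0.0, 0.0]
ft_force: [-0.7, -0.2, -4.2]
grip_width: 0.035
grip_force: 40.0
```

Request:
arm_command(
  delta_rot=[
    [0,0,0],
    [0,0,0],
  ],
  delta_pos=[
    [0,0,0.0015],
    [0,0,0.003],
  ],
  gripper=[1,1],
)

```text
time: 31.23
position: [0.5055, 0.3163, 0.0534]
tool_rot: [0.274, 0.962, 0.001, 0.001]
ft_force: [-3.8, 0.0, 21.0]
grip_width: 0.0348
grip_force: 39.9
```

Request:
arm_command(
  delta_rot=[
    [0,0,0],
    [0,0,0],
    [0,0,0],
    [0,0,0],
    [0,0,0],
    [0,0,0],
    [0,0,0],
    [0,0,0],
    [0,0,0],
  ],
  delta_pos=[
    [0,0,-0.0015],
    [0,0,-0.0015],
    [0,0,-0.0015],
    [0,0,-0.0015],
    [0,0,-0.0015],
    [0,0,-0.0015],
    [0,0,-0.015],
    [0,0,-0.045],
    [0,0,-0.08],
  ],
  gripper=[1,-0.5,-0.5,-0.5,-0.5,-0.5,-0.5,-0.5,-0.5],
)

```text
time: 31.98
position: [0.5023, 0.315, 0.1293]
tool_rot: [0.274, 0.962, -0.002, -0.003]
ft_force: [1.1, 0.2, 0.6]
grip_width: 0.0648
grip_force: 0.0
```

```bash
python3 - <<'E'
from h import *
goal(.535,-.149,.22,98)
goal(.535,-.149,.145,98)
E
```

```text
t 31.98 pos [0.5023 0.315  0.1293] psi 148.1 F [1.1 0.2 0.6] w 0.0648 q [ 0.37  0.57  1.57  0.    1.01 -0.64]
dpos [-0.2723 -0.3773 -0.0899] drot [-0.37 -0.08 50.14]
t 31.98 pos [0.5023 0.315  0.1293] psi 148.1 F [1.1 0.2 0.6] w 0.0648 q [ 0.37  0.57  1.57  0.    1.01 -0.64]
dpos [-0.2726 -0.3769 -0.0149] drot [-0.37 -0.08 50.14]
```

```bash
python3 - <<'E'
from h import *
goal(.5475,-.154,.2,191.5)
E
```

```text
t 31.98 pos [0.5023 0.315  0.1293] psi 148.1 F [1.1 0.2 0.6] w 0.0648 q [ 0.37  0.57  1.57  0.    1.01 -0.64]
dpos [-0.2856 -0.3748 -0.0699] drot [ -0.19  -0.32 -43.36]
```

Request:
arm_command(
  delta_rot=[
    [0,0,0],
    [0,0,0],
    [0,0,-5],
    [0,0,-10],
    [0,0,-15],
    [0,0,-20],
    [0,0,-25],
    [0,0,-30],
    [0,0,-35],
    [0,0,-40],
    [0,0,-43.4],
    [0,0,-43.4],
  ],
  delta_pos=[
    [0,0,-0.035],
    [0,0,-0.07],
    [-0.2856,-0.3748,-0.07],
    [-0.2856,-0.3748,-0.07],
    [-0.2856,-0.3748,-0.07],
    [-0.2856,-0.3748,-0.07],
    [-0.2856,-0.3748,-0.07],
    [-0.2856,-0.3748,-0.07],
    [-0.2856,-0.3748,-0.07],
    [-0.2856,-0.3748,-0.07],
    [-0.2856,-0.3748,-0.07],
    [-0.2856,-0.3748,-0.07],
  ],
  gripper=[-0.5,-0.5,1,1,1,1,1,1,1,1,1,1],
)

```text
time: 32.98
position: [0.5437, -0.101, 0.2008]
tool_rot: [-0.102, 0.995, 0.0, -0.0]
ft_force: [1.3, 0.6, -0.0]
grip_width: 0.0066
grip_force: 0.0
```

```bash
python3 - <<'E'
from h import *
goal(.5475,-.154,.165,191.5)
E
```

```text
t 32.98 pos [ 0.5437 -0.101   0.2008] psi -168.3 F [ 1.3  0.6 -0. ] w 0.0066 q [-0.39  0.42  1.61  0.    1.11 -2.16]
dpos [ 0.007  -0.0527  0.0358] drot [0.01 0.   0.17]
```

Request:
arm_command(
  delta_rot=[
    [0,0,0],
    [0,0,0],
    [0,0,0],
    [0,0,0],
    [0,0,0],
  ],
  delta_pos=[
    [0.003,-0.026,0.01],
    [0.006,-0.0527,0.03],
    [0.007,-0.0527,0.036],
    [0.007,-0.0527,0.036],
    [0.007,-0.0527,0.036],
  ],
  gripper=[1,1,1,1,1],
)

```text
time: 33.4
position: [0.5469, -0.1512, 0.1643]
tool_rot: [-0.1, 0.995, 0.001, -0.001]
ft_force: [0.1, 0.8, -0.9]
grip_width: 0.0002
grip_force: 0.0
```

```bash
python3 - <<'E'
from h import *
goal(.5475,-.154,.125,191.5)
from rig import viewer
import cv2
c=viewer.camera("side")["pixels"]
a=cv2.resize(c[110:260,150:310],None,fx=3.5,fy=3.5,interpolation=cv2.INTER_CUBIC)
cv2.imwrite("pics/s7.png",a)
E
```

```text
t 33.4 pos [ 0.5469 -0.1512  0.1643] psi -168.5 F [ 0.1  0.8 -0.9] w 0.0002 q [-0.47  0.49  1.61  0.    1.04 -2.24]
dpos [-0.0001 -0.0029  0.0393] drot [ 0.11 -0.09  0.02]
```

View pics/s7.png

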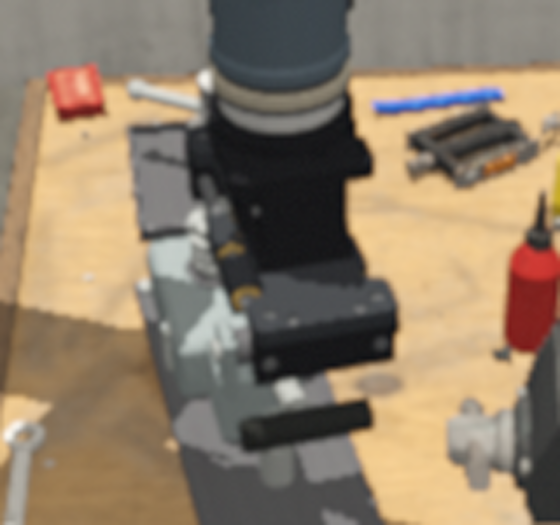

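The cap stands in the tray, its bar near (170,95). The hand is over the lever grip, which spans (245,432) to (370,412). I'll press down and watch the force.

Request:
arm_command(
  delta_rot=[
    [0,0,0],
    [0,0,0],
    [0,0,0],
    [0,0,0],
  ],
  delta_pos=[
    [0,-0.002,0.008],
    [0,-0.002,0.016],
    [0,-0.002,0.024],
    [0,-0.002,0.03],
  ],
  gripper=[1,1,1,1],
)

```text
time: 33.78
position: [0.5476, -0.153, 0.1339]
tool_rot: [-0.101, 0.995, 0.0, -0.0]
ft_force: [0.2, 0.8, 0.6]
grip_width: 0.0002
grip_force: 0.0
```

Request:
arm_command(
  delta_rot=[
    [0,0,0],
    [0,0,0],
    [0,0,0],
  ],
  delta_pos=[
    [0,0,0.005],
    [0,0,0.01],
    [0,0,0.015],
  ],
  gripper=[1,1,1],
)

```text
time: 34.03
position: [0.5487, -0.1553, 0.12]
tool_rot: [-0.101, 0.995, -0.001, 0.001]
ft_force: [-1.4, -3.8, 4.8]
grip_width: 0.0004
grip_force: 2.2
```

Request:
arm_command(
  delta_rot=[
    [0,0,0],
    [0,0,0],
    [0,0,0],
    [0,0,0],
    [0,0,0],
    [0,0,0],
  ],
  delta_pos=[
    [0,-0.001,0.012],
    [0,-0.003,0.024],
    [0,-0.004,0.036],
    [0,-0.004,0.048],
    [0,-0.004,0.06],
    [0,-0.003,0.066],
  ],
  gripper=[1,1,1,1,1,1],
)

```text
time: 34.53
position: [0.5512, -0.1601, 0.0542]
tool_rot: [-0.101, 0.995, -0.003, 0.002]
ft_force: [-0.2, -6.5, 6.8]
grip_width: 0.0003
grip_force: 3.6
```

```bash
python3 - <<'E'
from h import *
goal(.5475,-.156,.04,191.5)
E
```

```text
t 34.53 pos [ 0.5512 -0.1601  0.0542] psi -168.4 F [-0.2 -6.5  6.8] w 0.0003 q [-0.48  0.65  1.68 -0.    0.8  -2.25]
dpos [0.0029 0.0048 0.0142] drot [-0.35  0.25  0.06]
```

Request:
arm_command(
  delta_rot=[
    [0,0,0],
    [0,0,0],
    [0,0,0],
    [0,0,0],
    [0,0,0],
  ],
  delta_pos=[
    [0,0.003,0.002],
    [0,0.006,0.004],
    [0,0.008,0.007],
    [0,0.008,0.01],
    [0,0.008,0.013],
  ],
  gripper=[1,1,1,1,1],
)

```text
time: 34.95
position: [0.55, -0.1511, 0.0424]
tool_rot: [-0.1, 0.995, -0.002, 0.003]
ft_force: [1.2, -1.6, 8.3]
grip_width: 0.0003
grip_force: 4.2
```

```bash
python3 - <<'E'
from h import *
goal(.5475,-.156,.04,191.5)
E
```

```text
t 34.95 pos [ 0.55   -0.1511  0.0424] psi -168.5 F [ 1.2 -1.6  8.3] w 0.0003 q [-0.46  0.67  1.7  -0.    0.77 -2.24]
dpos [ 0.0034 -0.0043  0.0024] drot [-0.28  0.32  0.03]
```

Request:
arm_command(
  delta_rot=[
    [0,0,0],
    [0,0,0],
    [0,0,0],
  ],
  delta_pos=[
    [0,0,0.002],
    [0,0,0.004],
    [0,0,0.006],
  ],
  gripper=[1,1,1],
)

```text
time: 35.2
position: [0.5499, -0.1503, 0.0376]
tool_rot: [-0.1, 0.995, -0.002, 0.003]
ft_force: [-3.3, 0.6, 30.9]
grip_width: 0.0006
grip_force: 15.0
```

Request:
arm_command(
  delta_rot=[
    [0,0,0],
    [0,0,0],
  ],
  delta_pos=[
    [0,0,0.002],
    [0,0,0.004],
  ],
  gripper=[1,1],
)

```text
time: 35.37
position: [0.55, -0.1503, 0.0367]
tool_rot: [-0.101, 0.995, -0.002, 0.003]
ft_force: [-7.8, 3.4, 49.3]
grip_width: 0.0004
grip_force: 25.1
```

Request:
arm_command(
  delta_rot=[
    [0,0,0],
    [0,0,0],
    [0,0,0],
    [0,0,0],
    [0,0,0],
    [0,0,0],
    [0,0,0],
    [0,0,0],
    [0,0,0],
  ],
  delta_pos=[
    [0,0,-0.015],
    [0,0,-0.035],
    [0,0,-0.055],
    [0,0,-0.075],
    [0,0,-0.095],
    [0,0,-0.113],
    [0,0,-0.113],
    [0,0,-0.113],
    [0,0,-0.113],
  ],
  gripper=[1,1,1,1,1,1,1,1,1],
)

```text
time: 36.12
position: [0.5464, -0.1486, 0.1429]
tool_rot: [-0.101, 0.995, 0.001, -0.001]
ft_force: [-0.9, 0.2, -0.8]
grip_width: 0.0004
grip_force: 0.0
```

Request:
arm_command(
  delta_rot=[
    [0,0,0],
    [0,0,0],
    [0,0,0],
    [0,0,0],
    [0,0,0],
    [0,0,0],
    [0,0,0],
    [0,0,0],
    [0,0,0],
    [0,0,0],
  ],
  delta_pos=[
    [0,0,0.015],
    [0,0,0.03],
    [0,0,0.045],
    [0,0,0.06],
    [0,0,0.075],
    [0,0,0.09],
    [0,0,0.1],
    [0,0,0.106],
    [0,0,0.11],
    [0,0,0.11],
  ],
  gripper=[1,1,1,1,1,1,1,1,1,1],
)

```text
time: 36.95
position: [0.5483, -0.1492, 0.0374]
tool_rot: [-0.101, 0.995, -0.0, 0.001]
ft_force: [-4.5, 3.1, 33.3]
grip_width: 0.0005
grip_force: 16.5
```

Two presses have reached the stop. I'll do three more full strokes for margin.

Request:
arm_command(
  delta_rot=[
    [0,0,0],
    [0,0,0],
    [0,0,0],
    [0,0,0],
    [0,0,0],
    [0,0,0],
    [0,0,0],
    [0,0,0],
    [0,0,0],
  ],
  delta_pos=[
    [0,0,-0.015],
    [0,0,-0.035],
    [0,0,-0.055],
    [0,0,-0.075],
    [0,0,-0.095],
    [0,0,-0.11],
    [0,0,-0.11],
    [0,0,-0.11],
    [0,0,-0.11],
  ],
  gripper=[1,1,1,1,1,1,1,1,1],
)

```text
time: 37.7
position: [0.5458, -0.1485, 0.1419]
tool_rot: [-0.101, 0.995, 0.001, -0.002]
ft_force: [-0.2, -0.9, -0.5]
grip_width: -0.0001
grip_force: 0.0
```

Request:
arm_command(
  delta_rot=[
    [0,0,0],
    [0,0,0],
    [0,0,0],
    [0,0,0],
    [0,0,0],
    [0,0,0],
    [0,0,0],
    [0,0,0],
    [0,0,0],
    [0,0,0],
  ],
  delta_pos=[
    [0,0,0.015],
    [0,0,0.03],
    [0,0,0.045],
    [0,0,0.06],
    [0,0,0.075],
    [0,0,0.09],
    [0,0,0.1],
    [0,0,0.106],
    [0,0,0.11],
    [0,0,0.11],
  ],
  gripper=[1,1,1,1,1,1,1,1,1,1],
)

```text
time: 38.53
position: [0.5481, -0.1491, 0.0374]
tool_rot: [-0.101, 0.995, -0.0, 0.001]
ft_force: [-4.6, 3.8, 35.4]
grip_width: 0.0005
grip_force: 17.2
```

Request:
arm_command(
  delta_rot=[
    [0,0,0],
    [0,0,0],
    [0,0,0],
    [0,0,0],
    [0,0,0],
    [0,0,0],
    [0,0,0],
    [0,0,0],
    [0,0,0],
  ],
  delta_pos=[
    [0,0,-0.015],
    [0,0,-0.035],
    [0,0,-0.055],
    [0,0,-0.075],
    [0,0,-0.095],
    [0,0,-0.11],
    [0,0,-0.11],
    [0,0,-0.11],
    [0,0,-0.11],
  ],
  gripper=[1,1,1,1,1,1,1,1,1],
)

```text
time: 39.28
position: [0.5457, -0.1484, 0.1418]
tool_rot: [-0.101, 0.995, 0.001, -0.002]
ft_force: [-0.1, 0.7, -0.5]
grip_width: 0.0006
grip_force: 0.0
```

Request:
arm_command(
  delta_rot=[
    [0,0,0],
    [0,0,0],
    [0,0,0],
    [0,0,0],
    [0,0,0],
    [0,0,0],
    [0,0,0],
    [0,0,0],
    [0,0,0],
    [0,0,0],
  ],
  delta_pos=[
    [0,0,0.015],
    [0,0,0.03],
    [0,0,0.045],
    [0,0,0.06],
    [0,0,0.075],
    [0,0,0.09],
    [0,0,0.1],
    [0,0,0.106],
    [0,0,0.11],
    [0,0,0.11],
  ],
  gripper=[1,1,1,1,1,1,1,1,1,1],
)

```text
time: 40.12
position: [0.5481, -0.1491, 0.0373]
tool_rot: [-0.101, 0.995, -0.0, 0.001]
ft_force: [-5.3, 4.0, 34.9]
grip_width: 0.0007
grip_force: 17.3
```

Request:
arm_command(
  delta_rot=[
    [0,0,0],
    [0,0,0],
    [0,0,0],
    [0,0,0],
    [0,0,0],
    [0,0,0],
    [0,0,0],
    [0,0,0],
    [0,0,0],
    [0,0,0],
  ],
  delta_pos=[
    [0,0,-0.015],
    [0,0,-0.035],
    [0,0,-0.055],
    [0,0,-0.075],
    [0,0,-0.095],
    [0,0,-0.115],
    [0,0,-0.14],
    [0,0,-0.17],
    [0,0,-0.17],
    [0,0,-0.17],
  ],
  gripper=[1,1,1,1,1,1,1,1,1,1],
)

```text
time: 40.95
position: [0.5474, -0.1492, 0.2037]
tool_rot: [-0.101, 0.995, -0.0, 0.0]
ft_force: [-0.5, 0.0, 0.2]
grip_width: 0.0006
grip_force: 0.0
```

```bash
python3 - <<'E'
from h import *
goal(.45,-.3,.25,191.5)
from rig import viewer
import cv2
A=cv2.imread("pics/side0.png"); c=viewer.camera("side")["pixels"]; t=viewer.camera("top")["pixels"]
cv2.imwrite("pics/se.png",c); cv2.imwrite("pics/te.png",t)
# black grip pixels in side view: before vs now; cap bright pixels and tray in top view
for im in (A,c):
    r=im[220:260,205:265]; ys,xs=np.where(r.max(2)<45); print("grip",len(xs),xs.mean()+205 if len(xs) else 0,ys.mean()+220 if len(xs) else 0)
g=t[185:260,98:178].astype(float); d=np.abs(g-cv2.imread("pics/top0.png")[185:260,98:178]).sum(2)
b=(g.min(2)>130)&(d>120)
n,l,s,ce=cv2.connectedComponentsWithStats(b.astype(np.uint8))
for i in range(1,n):
    if s[i,4]>15: print("cap blob",s[i,4],ce[i]+[98,185],s[i,:4])
E
```

```text
t 40.95 pos [ 0.5474 -0.1492  0.2037] psi -168.4 F [-0.5  0.   0.2] w 0.0006 q [-0.46  0.44  1.57  0.    1.13 -2.24]
dpos [ 0.1256 -0.1282 -0.0463] drot [-0.03  0.04  0.05]
grip 144 235.42361111111111 233.29166666666666
grip 256 237.02734375 231.20703125
cap blob 683 [133.02196193 222.88140556] [14  6 41 65]
```

```bash
python3 - <<'E'
from h import *
import cv2
for z in (.005,.06,.08,.105): print(z,proj("top",[.5045,.317,z]).round(1))
t=cv2.imread("pics/te.png"); m=(cv2.GaussianBlur(t,(0,0),.7)[195:250,105:165].min(2)>150).astype(int)
for r in m[::2]: print("".join(".#"[v] for v in r))
E
```

```text
0.005 [139.  221.4]
0.06 [134.  222.1]
0.08 [132.2 222.3]
0.105 [129.7 222.7]
.........................................######.............
........................................#####...............
.......................................#####................
......................................#####.................
....................................######..................
....................................#####...................
...................................####.....................
..................................####......................
........................#############.......................
.....................###############........................
...................########....#########....................
..................############.....######...................
.................##############.....######..................
.................###############....######..................
.................################...######..................
.................###############...#######..................
..................##############..#######...................
...................#####################....................
....................###################.....................
...................#################........................
..................#####.....####............................
.................#####......................................
................#####.......................................
...............#####........................................
.............#####..........................................
............#####...........................................
...........#####............................................
.........######.............................................
```

```bash
python3 -c "
from rig import robot
print(robot.hand_in())"
```

```text
the job is handed in; nothing more can be done
None
```

The cap was unscrewed by its cross bar (about 2.5 turns) and stands upright in the middle of the tray; the pump then got four full lever strokes, the lever was left up, and the job was handed in at about 41 s with no verdict shown.

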